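# Snap the hand lamp into its charging dock

## Task

Put the yellow hand lamp away on its charging dock: it should be snapped down into both spring clips, with its steel tail pushed fully home against the sprung contact in the charging socket. Do not force or ram it, and leave the can, the tin and the brass fitting where they are.

Things in the scene. Friction and masses are not known exactly. Their poses are not given: they have to be found in the camera images.
- lamp: hand lamp, 242 mm long, about 0.3 kg, lying level. Round yellow barrel 30 mm in diameter, 170 mm long, white strip on top; black hexagonal rubber bumpers 40 mm across flats at both ends (head 35 mm long, tail 20 mm); beyond the tail bumper a steel plug 24 mm in diameter, 16 mm long. Origin on the axis at mid barrel, 20 mm above the bench as it lies; x along the axis, tail to head; z up
- lamp_tail (a point): centre of the end face of the lamp's steel tail plug, 121 mm from the lamp's origin (lamp x = -121 mm)
- dock: charging dock fixed to the bench: dark steel base plate 225 x 64 x 8 mm. Origin on the bench under the middle between its two clips; x along the dock, pointing away from the socket; z up. Between the clips (74 mm) nothing stands above the plate: room for fingers. A seated lamp lies along x with its axis 40 mm above the bench at y = 0 and slides lengthwise against 6 to 13 N of rubbing
- clip_front (a point): middle of the front spring clip, on the axis of a seated lamp: dock x = +45 mm, 40 mm above the bench. A C of bright steel strip, 13 mm wide along x, open upwards: mouth 34 mm wide at the top (57 mm above the bench), 22 mm at the narrowest (49 mm). It stands on a black post whose top, 25 mm above the bench, carries the barrel
- clip_rear (a point): the same for the rear clip: dock x = -45 mm. A lamp laid on the two mouths has its axis 60 mm above the bench. Pressed straight down, both clips together take 15 to 25 N until the axis is about 47 mm high, then they pull the lamp in; off centre or askew they take more
- socket_mid (a point): middle of the range in which the socket's mouth may be: dock x = -109 mm, 40 mm high. The real mouth is up to 8 mm nearer or farther, the socket being clamped in slots: feel for the stop. Socket: black hooded box 44 mm wide, 62 mm high; bore 29 mm square, 12 mm deep, open only towards the clips, for the tail plug. Fully home, the plug's end touches the bore's rubber-faced back wall
- pin (a joint): sprung brass contact in the back wall of the socket's bore: 0 free, sticking out 6 mm into the bore; 0.006 pushed flush, the lamp's tail then being hard on the back wall. It pushes back with 0.4 to 1.5 N, less than the clips' rubbing
- spray_can: blue spray can with a pale band and a white nozzle, 62 mm in diameter and 185 mm high, standing; origin at the centre of its underside; not to be disturbed
- solvent_tin: blue and yellow solvent tin, 55 x 95 x 145 mm, standing; origin at the centre of its underside; not to be disturbed
- brass_union: brass pipe union, 36 mm in diameter and 42 mm high, standing; origin at the centre of its underside; not to be disturbed
Things that resemble listed ones, but are neither listed nor needed, are in the scene too. What is shaped like the lamp but orange is not meant.

How it is judged:
By the outcome, as a careful person would: the job done as asked, in the order asked, and still so for the second after the job is handed in, with the robot touching nothing.
It also fails if it takes over 45 s, if anything falls off the work surface, if the arm or the gripper's body presses on something with over 40 N, if the wrist force passes 120 N, or if a joint passes its speed limit or range.

## Robot

A 6-joint arm with a two-finger parallel gripper is mounted at the origin on the work surface. World frame = base frame: x ahead of the robot, y to its left, z up, the work surface at z = 0. Lengths are in m, angles in degrees, forces in N, time in s.
With the tool pointing down it reaches from about 0.4 to 0.925 m from the base axis. Payload 12.5 kg.
Tool frame: the origin (TCP) lies at the very end of the fingers, on their centre line; the grasp point (between the pads) lies 19 mm behind it; z points along the fingers, y is the line along which they close (so a half turn about z gives the same grasp; the last joint's range is limited). The gripper opens to 95 mm and grips with 3 to 60 N. Pads are 20 mm wide; open, the fingers measure 119 mm over their backs; the gripper's body (75 mm by 180 mm) begins 59 mm behind the grasp point.
Start: joints at [66.601, 28.126, 89.318, -0, 62.55, -6.05], TCP at [0.186, 0.597, 0.215] pointing down, gripper open.
Joint ranges: [-177.58, 177.58], [-47.91, 125.51], [2.72, 160], [-65.01, 245.01], [3.68, 167.84], [-153.87, 153.87]. Speed limits (degrees/s): [127.2, 127.2, 159.86, 180, 180, 180].

## Interface

Orientations are given as [roll, pitch, yaw] about the fixed x, y, z axes, in that order (R = Rz(yaw) Ry(pitch) Rx(roll)).
In Python, from plant import r, camera, camera_model, search_frame, landmark_of gives the robot as it stands.
- The arm moves only by the shell command python3 -m pendant 'ROWS' [FORCE]. ROWS is a JSON object of lists of equal length, an entry for each row: "offset": the shift along the world's x, y, z in m, a list of three; "angular": the turn, a rotation vector about the world's x, y, z in degrees, a list of three; "grip": the closure, from 0 (fully open) to 1 (shut). In form: {"offset": [[dx, dy, dz], ...], "angular": [[rx, ry, rz], ...], "grip": [grip, ...]}. A call has 1 to 20 rows; each row shifts and turns the commanded pose from where the row before left it; what a row does not reach is not made up. A row lasts 1/10 s, in which the tool goes at most 50 mm and 8.59 degrees, less where a joint would pass 70% of its speed; a pose out of reach is approached as far as the arm can. A call with a gripper value outside its range is refused whole. The fingers move at their own pace and stop on an object; FORCE is the grip in N (left out, the last holds). Time passes only in rows, so rows that do not move let the fingers close. It gives the time, the measured TCP pose, the force, the opening and the grip force at its end, in the units of the state.
- r.state(): the state, without advancing time (a new reading comes with each control period).
- camera(name): name is "scene" or "top" or "wrist"; returns (picture, depth): 400x640x3 uint8, red, green, blue; 400x640 float32, m along the optical axis (not along the pixel's ray), 0 where there is no reading.
- camera_model(name): a dict with "intrinsics" (3x3 intrinsics, pixels), "R" (3x3) and "t" (3): a world point X has camera coordinates R X + t. Camera axes: x right, y down, z forward; pixel columns grow to the right and rows downward; lengths in m; the calibration is good to about 2 mm. A picture is of the moment at which its call begins: read the wrist's pose just before it. camera_model takes no time and is no camera call; for the wrist camera it gives the pose at the moment of the call.
- r.close_job(): hands the job in; it is judged then, once.
Trained networks look in the newest picture that a camera, given by its name, has taken for a name from the list of things; names that differ only in an ending like _2 or _b are one class to them, and where a whole thing is asked for, a point or a joint stands for the part that bears it (a point fixed in the world has none). Each returns a list of dicts, best first, with "score" (0 to 1); they miss things now and then, are a little off and sometimes report something else, mostly with a low value. They report only what shows in the picture. A call takes as long as a camera call. They do not tell look-alikes from the thing itself.
- search_frame(name, camera): "xyz" ([x, y, z] in m, in world coordinates, good to about 4 mm: the middle of the surface that is visible of it).
- landmark_of(name, camera): "xyz" ([x, y, z] in m, in world coordinates, good to about 4 mm: a listed point, or the origin of a listed thing).
The state is a dict: "clock": time; "joint_positions": joint angles; "dq": joint speeds; "joint_efforts": joint torques, N m; "position": TCP position; "tcp_rot": TCP orientation; "ft_force": force on the tool from outside, world axes, zero at the start; "wrist_torque": the same for the moment, N m; "finger_gap": finger opening in m; "grip_force": force on a finger pad.
Only numpy, scipy, OpenCV 4.12 (cv2) and the standard library are available. Lean on these libraries where they do the work, as an engineer would, in place of code of your own. Each camera call takes 0.05 s, during which the arm holds its last target. There are 200 camera calls.

## Working session

There is one attempt and no reset: what is moved stays moved. The work goes in short steps, Python scripts to look and compute and a shell command to move; the robot and the scene stay as the last step left them, time stands still between calls to the robot, and variables do not carry over. Pictures are saved under pics/ and viewed, at most 10 in all, crops included, and the job is handed in when it is done.

```bash
mkdir -p pics; ls; cat > h.py <<'E'
from plant import r,camera,camera_model,search_frame,landmark_of
import numpy as np,cv2
def save(n,im): cv2.imwrite('pics/'+n,im[:,:,::-1])
def world(cam,d,m=None):
    m=m or camera_model(cam); K=np.array(m['intrinsics']);v,u=np.mgrid[:d.shape[0],:d.shape[1]]
    p=np.stack([(u-K[0,2])/K[0,0]*d,(v-K[1,2])/K[1,1]*d,d],-1)
    return (p-np.array(m['t']))@np.array(m['R'])
E
python3 - <<'E'
from h import *
for c in('top','scene'):
    im,d=camera(c);save(c+'1.png',im);np.save(c+'1.npy',d)
    for n in('lamp','lamp_tail','dock','clip_front','clip_rear','socket_mid','spray_can','solvent_tin','brass_union'):
        print(c,n,[(np.round(x['xyz'],3).tolist(),round(x['score'],2)) for x in landmark_of(n,c)][:3])
print(r.state())
E
```

```text
pics
top lamp [([0.542, -0.014, 0.021], 0.83), ([0.178, -0.296, 0.023], 0.67), ([0.521, -0.211, 0.017], 0.64)]
top lamp_tail [([0.578, 0.104, 0.018], 0.8), ([0.264, -0.384, 0.02], 0.69), ([0.643, -0.196, 0.018], 0.63)]
top dock [([0.498, 0.216, -0.002], 0.86)]
top clip_front [([0.45, 0.218, 0.04], 0.77)]
top clip_rear [([0.541, 0.207, 0.043], 0.95)]
top socket_mid [([0.602, 0.198, 0.045], 0.84)]
top spray_can [([0.709, -0.362, -0.001], 0.62), ([0.495, 0.217, 0.0], 0.52)]
top solvent_tin [([0.721, 0.338, 0.0], 0.61)]
top brass_union [([0.724, 0.033, 0.0], 0.47)]
scene lamp [([0.539, -0.015, 0.019], 0.87), ([0.522, -0.211, 0.025], 0.81), ([0.453, 0.222, 0.043], 0.23)]
scene lamp_tail [([0.26, -0.385, 0.019], 0.71), ([0.576, 0.098, 0.019], 0.66), ([0.642, -0.196, 0.021], 0.59)]
scene dock [([0.5, 0.211, -0.001], 0.62), ([0.71, -0.365, -0.0], 0.62)]
scene clip_front [([0.45, 0.22, 0.044], 0.57)]
scene clip_rear [([0.544, 0.206, 0.042], 0.8)]
scene socket_mid [([0.605, 0.198, 0.045], 0.77)]
scene spray_can [([0.708, -0.364, -0.002], 0.8)]
scene solvent_tin [([0.725, 0.335, 0.001], 0.77), ([0.546, 0.208, 0.041], 0.27)]
scene brass_union [([0.725, 0.04, -0.0], 0.71), ([0.454, 0.222, 0.041], 0.44)]
{'clock': 1.0, 'joint_positions': array([ 6.66007411e+01,  2.81250552e+01,  8.93176208e+01, -1.76719673e-03,
        6.25502811e+01, -6.04813045e+00]), 'dq': array([ 0.09310745, -0.01585121, -0.06004136, -0.05722422,  0.0965674 ,
       -0.01517212]), 'joint_efforts': array([-1.09170622e-05, -6.12481141e+01, -2.58428264e+01,  6.93082949e-02,
        4.46427183e-02,  5.68945424e-06]), 'position': array([0.18636141, 0.59659047, 0.21468123]), 'tcp_rot': array([1.79993162e+02, 2.30167835e-03, 1.62649686e+02]), 'ft_force': array([0.2735147 , 0.96522872, 0.06244353]), 'wrist_torque': array([-0.03996004, -0.01701129,  0.05764468]), 'grip_force': 0.0, 'finger_gap': 0.09450835748333335}
```

View pics/top1.png

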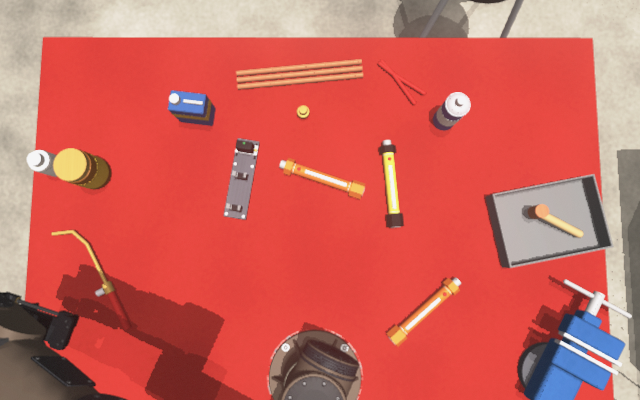

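View pics/scene1.png

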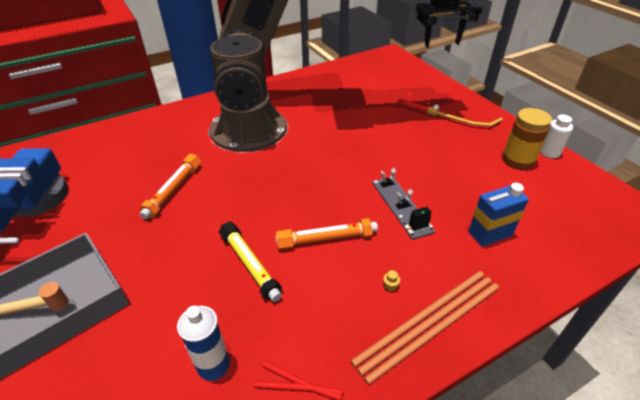

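The top picture shows the yellow lamp with black bumpers at (390,185), its tail up at (388,145). The dock is at (242,180) with its socket up at (246,146), and the other two lamps are orange. Next I refine both axes from depth.

```bash
python3 - <<'E'
from h import *
for c in('top','scene'):
    im=cv2.imread(f'pics/{c}1.png')[:,:,::-1].astype(int);d=np.load(c+'1.npy');W=world(c,d)
    x,y,z=W[...,0],W[...,1],W[...,2]
    def fit(m,n):
        P=W[m];q=P[:,:2];ctr=q.mean(0);a=cv2.fitLine(q.astype(np.float32),cv2.DIST_HUBER,0,.001,.001).ravel()
        s=(q-ctr)@a[:2];t=(q-ctr)@[-a[1],a[0]]
        rect=cv2.minAreaRect(q.astype(np.float32))
        print(c,n,m.sum(),'ctr',ctr.round(4),'yaw',np.degrees(np.arctan2(a[1],a[0])).round(2),'len',s.min().round(4),s.max().round(4),'w',t.min().round(4),t.max().round(4),'ztop',np.percentile(z[m],[50,98]).round(4),'rect',np.round(rect[0],4),np.round(rect[1],4),round(rect[2],1))
    box=lambda cx,cy,rx,ry:(abs(x-cx)<rx)&(abs(y-cy)<ry)&(d>0)
    L=box(.521,-.211,.16,.06)
    fit(L&(z>.008),'lamp all')
    fit(L&(z>.008)&(im[...,0]>150)&(im[...,1]>130),'barrel')
    D=box(.52,.21,.16,.06)
    fit(D&(z>.004)&(z<.1),'dock all')
    fit(D&(z>.004)&(z<.014),'plate')
    fit(D&(z>.045)&(z<.1)&(x>.58),'socket top')
    fit(D&(z>.02)&(z<.1)&(abs(x-.543)<.02),'rear')
    fit(D&(z>.02)&(z<.1)&(abs(x-.452)<.02),'front')
E
python3 - <<'E'
import cv2
a=cv2.imread('pics/top1.png')[130:230,210:270];b=cv2.imread('pics/top1.png')[130:230,370:430]
cv2.imwrite('pics/crop.png',cv2.resize(cv2.hconcat([a,b]),None,fx=5,fy=5,interpolation=cv2.INTER_CUBIC))
E
```

```text
top lamp all 1091 ctr [ 0.5169 -0.2082] yaw 4.89 len -0.151 0.1614 w -0.0567 0.0598 ztop [0.0335 0.0444] rect [ 0.5179 -0.2117] [0.105  0.3109] 87.9
top barrel 699 ctr [ 0.5275 -0.2074] yaw 5.58 len -0.1255 0.1183 w -0.017 0.0135 ztop [0.033  0.0405] rect [ 0.5241 -0.2089] [0.2437 0.0298] 4.8
top dock all 2029 ctr [0.5323 0.2066] yaw -9.12 len -0.175 0.1483 w -0.079 0.0831 ztop [0.0091 0.064 ] rect [0.5199 0.2099] [0.3169 0.1189] 0.1
top plate 1590 ctr [0.5248 0.2079] yaw -6.88 len -0.1669 0.1555 w -0.0735 0.0775 ztop [0.0079 0.0134] rect [0.5199 0.2099] [0.3169 0.1189] 0.1
top socket top 145 ctr [0.6204 0.1929] yaw 82.0 len -0.0219 0.0234 w -0.0126 0.0104 ztop [0.0618 0.0681] rect [0.6215 0.1937] [0.0451 0.0228] 80.7
top rear 82 ctr [0.543  0.2081] yaw 82.93 len -0.0205 0.0173 w -0.0086 0.008 ztop [0.0304 0.0566] rect [0.5429 0.2066] [0.0372 0.0162] 76.9
top front 80 ctr [0.4542 0.2228] yaw 80.65 len -0.0219 0.0161 w -0.008 0.0077 ztop [0.0304 0.0598] rect [0.4539 0.2199] [0.0378 0.0153] 78.5
scene lamp all 1413 ctr [ 0.5352 -0.2109] yaw 5.68 len -0.1332 0.1121 w -0.0205 0.0269 ztop
[... 235 characters left out ...]
6 0.2  ] yaw -9.84 len -0.13 0.1027 w -0.0666 0.0557 ztop [0.0096 0.0624] rect [0.5395 0.2015] [0.0992 0.2413] 87.8
scene plate 1071 ctr [0.5422 0.2007] yaw -8.52 len -0.1172 0.1169 w -0.0622 0.0556 ztop [0.0079 0.0131] rect [0.5395 0.2015] [0.0992 0.2413] 87.8
scene socket top 218 ctr [0.6246 0.1912] yaw 74.02 len -0.0212 0.0255 w -0.0111 0.0177 ztop [0.0604 0.0638] rect [0.6218 0.1942] [0.0466 0.0258] 80.9
scene rear 114 ctr [0.5446 0.2081] yaw 82.22 len -0.0206 0.0167 w -0.0077 0.0108 ztop [0.0345 0.0573] rect [0.5432 0.2063] [0.0379 0.0177] 78.7
scene front 101 ctr [0.4558 0.2222] yaw 79.27 len -0.0202 0.0171 w -0.0102 0.0114 ztop [0.032  0.0564] rect [0.454  0.2204] [0.0369 0.0207] 87.9
```

View pics/crop.png

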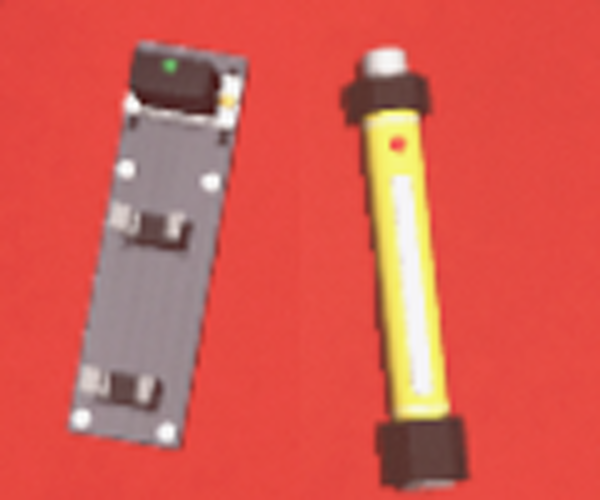

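The crop shows the dock (socket with green LED at the top, clips at about (155,230) and (125,388)) and the lamp with its tail up. I'll go above the dock for a wrist view, then on to the lamp.

```bash
python3 -m pendant '{"offset":[[0.026,-0.032,0.003],[0.026,-0.032,0.003],[0.026,-0.032,0.003],[0.026,-0.032,0.003],[0.026,-0.032,0.003],[0.026,-0.032,0.003],[0.026,-0.032,0.003],[0.026,-0.032,0.003],[0.026,-0.032,0.003],[0.026,-0.032,0.003],[0.026,-0.032,0.003],[0.026,-0.032,0.003],[0,0,0],[0,0,0]],"angular":[[0,0,0.7],[0,0,0.7],[0,0,0.7],[0,0,0.7],[0,0,0.7],[0,0,0.7],[0,0,0.7],[0,0,0.7],[0,0,0.7],[0,0,0.7],[0,0,0.7],[0,0,0.7],[0,0,0],[0,0,0]],"grip":[0,0,0,0,0,0,0,0,0,0,0,0,0,0]}'
cat > look.py <<'E'
import sys
from h import *
n=sys.argv[1]
m=camera_model('wrist');im,d=camera('wrist');save(n+'.png',im);np.savez(n+'.npz',d=d,R=m['R'],t=m['t'],K=m['intrinsics'],im=im)
print('campos',-np.array(m['R']).T@np.array(m['t']),r.state()['position'],r.state()['tcp_rot'])
for k in sys.argv[2:]: print(k,[(np.round(x['xyz'],4).tolist(),round(x['score'],2)) for x in landmark_of(k,'wrist')][:2])
E
python3 look.py w_dock dock clip_front clip_rear socket_mid
```

```text
clock: 2.4
position: [0.4985, 0.212, 0.2505]
tcp_rot: [180.0, -0.0, 170.9]
ft_force: [0.3, 0.2, 0.7]
finger_gap: 0.0948
grip_force: 0.0
campos [0.42672026 0.22235527 0.42023549] [0.49799465 0.21274432 0.25050957] [ 1.79993732e+02 -2.79084577e-02  1.71013075e+02]
dock [([0.4995, 0.2171, 0.0007], 0.9), ([0.7196, 0.3318, -0.0025], 0.25)]
clip_front [([0.4519, 0.2196, 0.0384], 0.78)]
clip_rear [([0.5423, 0.2046, 0.0415], 0.62)]
socket_mid [([0.6056, 0.1989, 0.0372], 0.87)]
```

View pics/w_dock.png

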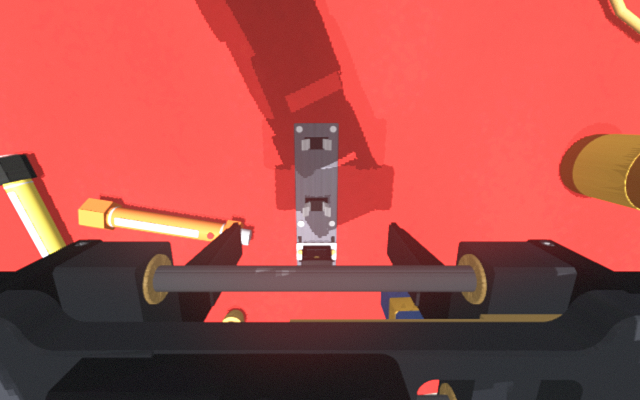

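The wrist picture shows the dock upright at column 316, with clips at rows 143 and 204 and the socket at row 253. The plate and clips fit from this cloud.

```bash
cat > fit.py <<'E'
import sys
from h import *
f=np.load('w_dock.npz');W=world('',f['d'],dict(intrinsics=f['K'],R=f['R'],t=f['t']));im=f['im'].astype(int)
gray=(im.max(-1)-im.min(-1)<40)
v,u=np.mgrid[:400,:640];reg=(u>285)&(u<350)&(v>115)&(v<240)&(f['d']>0)
z=W[...,2]
m=reg&gray&(z>.003)&(z<.014)
rect=cv2.minAreaRect(W[m][:,:2].astype(np.float32));print('plate',m.sum(),rect,'z',np.median(z[m]))
e=[]
for row in range(126,236):   # plate edges per row
    uu=np.where(m[row])[0]
    if len(uu)>10: e.append((W[row,uu[0],:2]+W[row,uu[-1],:2])/2)
e=np.array(e,np.float32);a=cv2.fitLine(e,cv2.DIST_HUBER,0,.001,.001).ravel();print('mid line',a,np.degrees(np.arctan2(a[1],a[0])))
for n,r0,r1 in(('front',130,158),('rear',190,218)):
    m=reg&(v>r0)&(v<r1)&(z>.04)&(z<.075);q=W[m]
    print(n,m.sum(),q.mean(0),cv2.minAreaRect(q[:,:2].astype(np.float32)),'z',q[:,2].max())
E
python3 fit.py
```

```text
plate 4113 ((0.5151441693305969, 0.2111482322216034), (0.06223985180258751, 0.17797395586967468), 81.28694915771484) z 0.0076054146642530445
mid line [ 0.987685   -0.15645552  0.5042113   0.21293604] -9.001221
front 131 [0.45398543 0.22138957 0.0530475 ] ((0.4543183743953705, 0.2211594581604004), (0.037228260189294815, 0.012772858142852783), 80.868408203125) z 0.057114256087331214
rear 123 [0.54237417 0.20736821 0.05218896] ((0.5428737998008728, 0.20719216763973236), (0.03695668652653694, 0.013024256564676762), 81.086181640625) z 0.057151642764688745
```

```bash
python3 -m pendant '{"offset":[[0.003,-0.035,0],[0.003,-0.035,0],[0.003,-0.035,0],[0.003,-0.035,0],[0.003,-0.035,0],[0.003,-0.035,0],[0.003,-0.035,0],[0.003,-0.035,0],[0.003,-0.035,0],[0.003,-0.035,0],[0.003,-0.035,0],[0.003,-0.035,0],[0,0,0],[0,0,0]],"angular":[[0,0,1.2],[0,0,1.2],[0,0,1.2],[0,0,1.2],[0,0,1.2],[0,0,1.2],[0,0,1.2],[0,0,1.2],[0,0,1.2],[0,0,1.2],[0,0,1.2],[0,0,1.2],[0,0,0],[0,0,0]],"grip":[0,0,0,0,0,0,0,0,0,0,0,0,0,0]}'
python3 look.py w_lamp lamp lamp_tail
python3 - <<'E'
from h import *
f=np.load('w_lamp.npz');W=world('',f['d'],dict(intrinsics=f['K'],R=f['R'],t=f['t']));im=f['im'].astype(int)
z=W[...,2];v,u=np.mgrid[:400,:640]
reg=(abs(W[...,0]-.521)<.14)&(abs(W[...,1]+.211)<.05)&(f['d']>0)&(v<260)
m=reg&(z>.006)&(z<.05);print('all',m.sum(),cv2.minAreaRect(W[m][:,:2].astype(np.float32)),z[m].max())
yel=m&(im[...,1]>120)&(z>.02)
print('barrel',yel.sum(),cv2.minAreaRect(W[yel][:,:2].astype(np.float32)))
e=np.array([[*(W[r0][yel[r0]][[0,-1],:2].mean(0)),r0] for r0 in range(260) if yel[r0].sum()>8],np.float32)
a=cv2.fitLine(e[:,:2].copy(),cv2.DIST_HUBER,0,.001,.001).ravel();print(a,np.degrees(np.arctan2(a[1],a[0])))
bl=m&(im.max(-1)<90)
s=W[bl][:,:2]@a[:2];print('black s range',np.percentile(s,[0.5,99.5]),'yellow s',np.percentile(W[yel][:,:2]@a[:2],[0.5,99.5]),'line s0',a[2:]@a[:2])
h=np.histogram(s,40);print(h[0],h[1][0],h[1][-1])
E
```

```text
clock: 4.05
position: [0.5343, -0.2071, 0.2504]
tcp_rot: [180.0, -0.0, -174.6]
ft_force: [-0.3, 0.8, 0.0]
finger_gap: 0.095
grip_force: 0.0
campos [ 0.46190653 -0.21520432  0.42010047] [ 0.53427323 -0.20639626  0.25053355] [ 1.79967548e+02 -2.04417023e-02 -1.74535924e+02]
lamp [([0.5395, -0.0138, 0.02], 0.73), ([0.5243, -0.2124, 0.0199], 0.63)]
lamp_tail [([0.6419, -0.1945, 0.0206], 0.96), ([0.575, 0.0954, 0.0202], 0.58)]
all 4166 ((0.5229237675666809, -0.20884642004966736), (0.24324123561382294, 0.04586515575647354), 5.13761043548584) 0.042325826275763444
barrel 2709 ((0.522944450378418, -0.20907211303710938), (0.2432321459054947, 0.029989344999194145), 5.178501129150391)
[ 0.9961195   0.08801105  0.5191406  -0.20947312] 5.0491943Traceback (most recent call last):
  File "<stdin>", line 11, in <module>
    return _quantile_unchecked(
        a, q, axis, out, overwrite_input, method, keepdims, weights)
    return _ureduce(a,
                    func=_quantile_ureduce_func,
    ...<5 lines>...
                    overwrite_input=overwrite_input,
                    method=method)
    r = func(a, **kwargs)
    result = _quantile(arr,
                       quantiles=q,
    ...<2 lines>...
                       out=out,
                       weights=wgt)
    slices_having_nans = np.isnan(arr[-1, ...])
                                  ~~~^^^^^^^^^
IndexError: index -1 is out of bounds for axis 0 with size 0
```

View pics/w_lamp.png

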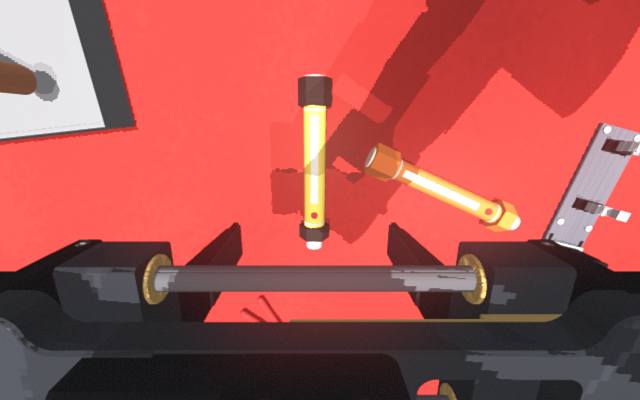

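The wrist picture shows the lamp upright at column 315 (head row 90, tail row 245), with an orange decoy to the right at (375,158). Its length of 243 mm matches. I'll narrow the fingers while descending and grasp 15 mm tailward of the origin.

```bash
python3 -m pendant '{"offset":[[0.0035,-0.001,-0.03],[0,0,-0.04],[0,0,-0.04],[0,0,-0.04],[0,0,-0.04],[0,0,-0.03],[0,0,-0.02],[0,0,-0.0065],[0,0,0],[0,0,0],[0,0,0],[0,0,0],[0,0,0],[0,0,0],[0,0,0],[0,0,0]],"angular":[[0,0,-0.35],[0,0,0],[0,0,0],[0,0,0],[0,0,0],[0,0,0],[0,0,0],[0,0,0],[0,0,0],[0,0,0],[0,0,0],[0,0,0],[0,0,0],[0,0,0],[0,0,0],[0,0,0]],"grip":[0.35,0.35,0.35,0.35,0.35,0.35,0.35,0.35,0.35,0.35,1,1,1,1,1,1]}' 55
```

```text
clock: 5.8
position: [0.5378, -0.2083, 0.0044]
tcp_rot: [180.0, 0.0, -174.9]
ft_force: [-1.0, 1.5, 4.4]
finger_gap: 0.0293
grip_force: 55.0
```

```bash
python3 -m pendant '{"offset":[[0,0,0.02],[0,0,0.04],[0,0,0.04],[0,0,0.02],[-0.004,0.035,0],[-0.004,0.035,0],[-0.004,0.035,0],[-0.004,0.035,0],[-0.004,0.035,0],[-0.004,0.035,0],[-0.004,0.035,0],[-0.004,0.035,0],[-0.004,0.035,0],[-0.004,0.035,0],[-0.004,0.035,0],[-0.004,0.038,0],[0,0,0],[0,0,0],[0,0,0]],"angular":[[0,0,0],[0,0,0],[0,0,0],[0,0,0],[0,0,-1.2],[0,0,-1.2],[0,0,-1.2],[0,0,-1.2],[0,0,-1.2],[0,0,-1.2],[0,0,-1.2],[0,0,-1.2],[0,0,-1.2],[0,0,-1.2],[0,0,-1.2],[0,0,-0.9],[0,0,0],[0,0,0],[0,0,0]],"grip":[1,1,1,1,1,1,1,1,1,1,1,1,1,1,1,1,1,1,1]}'
python3 look.py w_held lamp_tail
python3 - <<'E'
from h import *
f=np.load('w_held.npz');W=world('',f['d'],dict(intrinsics=f['K'],R=f['R'],t=f['t']))
z=W[...,2];v,u=np.mgrid[:400,:640];p=np.array(r.state()['position'])
c=np.array([np.cos(np.radians(171)),np.sin(np.radians(171))]);n=np.array([-c[1],c[0]])
q=W[...,:2]-p[:2];s=q@c;t=q@n
m=(f['d']>0)&(z>.1)&(z<.2)&(abs(t)<.035)&(v<225)
print(m.sum(),cv2.minAreaRect(W[m][:,:2].astype(np.float32)),'head end s',np.percentile(s[m],[0,50,99.5,100]))
for a,b in((.0,.04),(.04,.07),(.07,.095),(.105,.135)):
    k=m&(s>a)&(s<b)
    if k.sum(): print(a,b,k.sum(),'t',t[k].min(),t[k].max(),'ztop',np.percentile(z[k],98))
E
```

```text
clock: 7.7
position: [0.4898, 0.2139, 0.1239]
tcp_rot: [-180.0, -0.0, 171.0]
ft_force: [0.3, -0.8, -3.6]
finger_gap: 0.0292
grip_force: 55.0
campos [0.41799092 0.22426649 0.29361901] [0.48990081 0.21372096 0.12400513] [-1.79987353e+02 -2.04615240e-02  1.70954985e+02]
lamp_tail []
15142 ((0.42055803537368774, 0.22421574592590332), (0.04653855785727501, 0.11864723265171051), 80.95745086669922) head end s [0.01088331 0.08958716 0.12633787 0.12955993]
0.0 0.04 1904 t -0.018189297747920136 0.01918161583832285 ztop 0.15547262839676346
0.04 0.07 3261 t -0.014269384650233618 0.015328917220015875 ztop 0.15528151620930408
0.07 0.095 3145 t -0.014926782604447672 0.015590342572268512 ztop 0.15506056252433548
0.105 0.135 4573 t -0.02288870640517659 0.023651424059000035 ztop 0.15970192611791323
```

View pics/w_held.png

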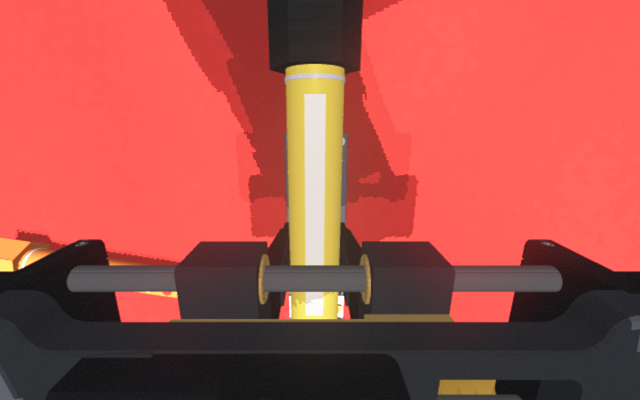

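The wrist picture shows the lamp held level over the dock, with barrel centre at column 315 and the head bumper edge at row 68. Next I trim the lateral position and lower it to just above the clip mouths.

```bash
python3 -m pendant '{"offset":[[0,0.002,-0.02],[0,0,-0.025],[0,0,-0.015],[0,0,-0.008],[0,0,0],[0,0,0]],"angular":[[0,0,0],[0,0,0],[0,0,0],[0,0,0],[0,0,0],[0,0,0]],"grip":[1,1,1,1,1,1]}'
python3 -m pendant '{"offset":[[0,0,-0.004],[0,0,-0.004],[0,0,-0.003],[0,0,-0.002],[0,0,-0.002],[0,0,0]],"angular":[[0,0,0],[0,0,0],[0,0,0],[0,0,0],[0,0,0],[0,0,0]],"grip":[1,1,1,1,1,1]}'
```

```text
clock: 8.4
position: [0.4903, 0.2164, 0.0567]
tcp_rot: [180.0, 0.0, 171.0]
ft_force: [0.9, -0.2, -3.1]
finger_gap: 0.0287
grip_force: 55.0
clock: 9.0
position: [0.49, 0.2163, 0.0415]
tcp_rot: [-180.0, 0.0, 171.0]
ft_force: [-0.3, -4.4, 2.7]
finger_gap: 0.0292
grip_force: 55.0
```

```bash
python3 -m pendant '{"offset":[[0,-0.0007,0],[0,0,-0.002],[0,0,-0.002],[0,0,0]],"angular":[[0,0,0],[0,0,0],[0,0,0],[0,0,0]],"grip":[1,1,1,1]}' 60
python3 -m pendant '{"offset":[[0,0,-0.002],[0,0,-0.001],[0,0,0]],"angular":[[0,0,0],[0,0,0],[0,0,0]],"grip":[1,1,1]}'
```

```text
clock: 9.4
position: [0.4907, 0.216, 0.0381]
tcp_rot: [179.9, 0.1, 171.0]
ft_force: [-0.8, -2.3, 10.2]
finger_gap: 0.0289
grip_force: 60.0
clock: 9.7
position: [0.491, 0.216, 0.0353]
tcp_rot: [179.9, 0.2, 171.0]
ft_force: [-0.5, -2.9, 11.9]
finger_gap: 0.0291
grip_force: 60.0
```

```bash
python3 -m pendant '{"offset":[[0,0,-0.002],[0,0,-0.002],[0,0,0]],"angular":[[0,0,0],[0,0,0],[0,0,0]],"grip":[1,1,1]}'
python3 -m pendant '{"offset":[[0,0,-0.002],[0,0,-0.002],[0,0,-0.002],[0,0,0],[0,0,0]],"angular":[[0,0,0],[0,0,0],[0,0,0],[0,0,0],[0,0,0]],"grip":[1,1,1,1,1]}'
```

```text
clock: 10.0
position: [0.4908, 0.2159, 0.0305]
tcp_rot: [179.9, 0.1, 171.0]
ft_force: [2.0, -3.2, 2.0]
finger_gap: 0.0288
grip_force: 60.0
clock: 10.5
position: [0.4895, 0.2159, 0.0245]
tcp_rot: [-180.0, -0.0, 171.0]
ft_force: [-2.1, -3.7, 10.1]
finger_gap: 0.0286
grip_force: 60.0
```

```bash
python3 -m pendant '{"offset":[[0.002,-0.0003,0.0005],[0.003,-0.0005,0],[0.003,-0.0005,0],[0.003,-0.0005,0],[0.002,-0.0003,0],[0,0,0]],"angular":[[0,0,0],[0,0,0],[0,0,0],[0,0,0],[0,0,0],[0,0,0]],"grip":[1,1,1,1,1,1]}'
python3 look.py w_slide
python3 - <<'E'
from h import *
f=np.load('w_slide.npz');W=world('',f['d'],dict(intrinsics=f['K'],R=f['R'],t=f['t']))
z=W[...,2];v,u=np.mgrid[:400,:640]
c=np.array([np.cos(np.radians(171)),np.sin(np.radians(171))]);n=np.array([-c[1],c[0]])
q=W[...,:2]-np.array([.4986,.2141]);s=q@c;t=q@n
m=(f['d']>0)&(z>.03)&(z<.08)&(abs(t)<.035)&(v<225)
for a in np.arange(.03,.13,.008):
    k=m&(s>a)&(s<a+.008)
    if k.sum(): print(round(a,3),k.sum(),'t',t[k].min().round(4),t[k].max().round(4),'ztop',np.percentile(z[k],95).round(4))
E
```

```text
clock: 11.1
position: [0.5007, 0.214, 0.0246]
tcp_rot: [-179.9, -0.2, 171.0]
ft_force: [-7.9, 0.5, 11.8]
finger_gap: 0.0293
grip_force: 60.0
campos [0.42961009 0.22432525 0.19459319] [0.50073461 0.21397702 0.02460165] [-179.93507765   -0.23652789  171.01375063]
0.03 777 t -0.0142 0.0155 ztop 0.0562
0.038 1207 t -0.0197 0.0211 ztop 0.056
0.046 1193 t -0.0197 0.0211 ztop 0.056
0.054 890 t -0.014 0.0154 ztop 0.0562
0.062 932 t -0.0139 0.0151 ztop 0.056
0.07 982 t -0.0136 0.0156 ztop 0.0561
0.078 1018 t -0.014 0.0153 ztop 0.0559
0.086 1067 t -0.0145 0.0162 ztop 0.0556
0.094 1957 t -0.0223 0.0237 ztop 0.0606
0.102 1865 t -0.0222 0.0239 ztop 0.0609
0.11 1971 t -0.0224 0.0239 ztop 0.0609
0.118 846 t -0.0223 0.0239 ztop 0.0605
0.126 11 t -0.022 0.0238 ztop 0.0429
```

View pics/w_slide.png

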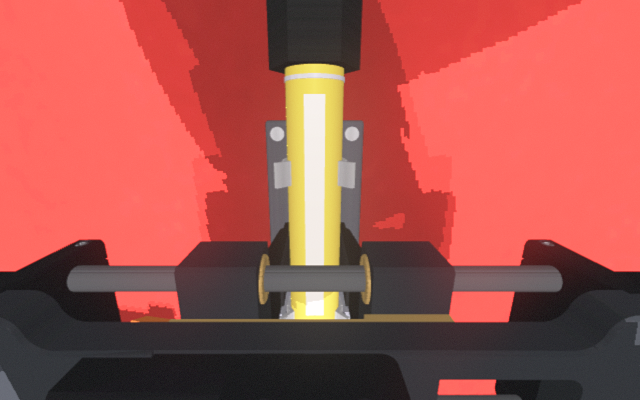

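The picture shows the barrel between the front clip's arms (row 175, columns 282 and 348), seated and straight. I continue in small steps, watching the axial force.

```bash
python3 -m pendant '{"offset":[[0.002,-0.0003,0.001],[0.001,-0.0002,0],[0,0,0]],"angular":[[0,0,0],[0,0,0],[0,0,0]],"grip":[1,1,1]}'
python3 -m pendant '{"offset":[[0.002,-0.0003,0],[0.001,-0.0002,0],[0,0,0]],"angular":[[0,0,0],[0,0,0],[0,0,0]],"grip":[1,1,1]}'
```

```text
clock: 11.45
position: [0.5035, 0.2135, 0.0248]
tcp_rot: [-179.9, -0.3, 171.0]
ft_force: [-7.1, 3.1, 0.7]
finger_gap: 0.0289
grip_force: 60.0
clock: 11.75
position: [0.5064, 0.2131, 0.0247]
tcp_rot: [-179.9, -0.3, 171.0]
ft_force: [-7.7, 3.2, 0.9]
finger_gap: 0.0289
grip_force: 60.0
```

```bash
python3 -m pendant '{"offset":[[0.001,-0.0001,0],[0.001,-0.0002,0],[0,0,0]],"angular":[[0,0,0],[0,0,0],[0,0,0]],"grip":[1,1,1]}'
```

```text
clock: 12.05
position: [0.5083, 0.2127, 0.0248]
tcp_rot: [-179.9, -0.3, 171.0]
ft_force: [-8.7, 3.2, 1.5]
finger_gap: 0.029
grip_force: 60.0
```

```bash
python3 -m pendant '{"offset":[[0.001,-0.0001,0],[0.001,-0.0002,0],[0,0,0]],"angular":[[0,0,0],[0,0,0],[0,0,0]],"grip":[1,1,1]}'
python3 -m pendant '{"offset":[[0.001,-0.0001,0],[0.001,-0.0002,0],[0,0,0]],"angular":[[0,0,0],[0,0,0],[0,0,0]],"grip":[1,1,1]}'
```

```text
clock: 12.35
position: [0.5103, 0.2124, 0.0248]
tcp_rot: [-179.9, -0.3, 171.0]
ft_force: [-8.3, 3.5, 1.1]
finger_gap: 0.0289
grip_force: 60.0
clock: 12.65
position: [0.5122, 0.2121, 0.0248]
tcp_rot: [-179.9, -0.3, 171.0]
ft_force: [-8.4, 2.5, 0.6]
finger_gap: 0.0291
grip_force: 60.0
```

```bash
python3 -m pendant '{"offset":[[0.001,-0.0001,0],[0.001,-0.0002,0],[0,0,0]],"angular":[[0,0,0],[0,0,0],[0,0,0]],"grip":[1,1,1]}'
```

```text
clock: 12.95
position: [0.5141, 0.2118, 0.0247]
tcp_rot: [-179.9, -0.3, 171.0]
ft_force: [-8.8, 2.2, 1.6]
finger_gap: 0.029
grip_force: 60.0
```

```bash
python3 -m pendant '{"offset":[[0.001,-0.0001,0],[0.001,-0.0002,0],[0,0,0]],"angular":[[0,0,0],[0,0,0],[0,0,0]],"grip":[1,1,1]}'
```

```text
clock: 13.25
position: [0.516, 0.2115, 0.0247]
tcp_rot: [-179.9, -0.3, 171.0]
ft_force: [-8.5, 2.6, 2.8]
finger_gap: 0.0292
grip_force: 60.0
```

```bash
python3 -m pendant '{"offset":[[0.001,-0.0001,0],[0.001,-0.0002,0],[0,0,0]],"angular":[[0,0,0],[0,0,0],[0,0,0]],"grip":[1,1,1]}'
```

```text
clock: 13.55
position: [0.5168, 0.2114, 0.0247]
tcp_rot: [-179.9, -0.5, 171.0]
ft_force: [-14.7, 5.6, 5.3]
finger_gap: 0.0285
grip_force: 60.0
```

The stop is felt at lamp x ≈ −3.5 mm (tail at −124.5 mm). That fits the bore's back wall with the mouth near −112 mm, which agrees with the socket box seen. One gentle further nudge will confirm it.

```bash
python3 -m pendant '{"offset":[[0.0007,-0.0001,0],[0,0,0],[0,0,0]],"angular":[[0,0,0],[0,0,0],[0,0,0]],"grip":[1,1,1]}'
```

```text
clock: 13.85
position: [0.5168, 0.2114, 0.0247]
tcp_rot: [-179.9, -0.6, 171.0]
ft_force: [-18.3, 7.2, 7.6]
finger_gap: 0.0291
grip_force: 60.0
```

```bash
python3 -m pendant '{"offset":[[-0.0012,0.0002,0],[0,0,0],[0,0,0],[0,0,0],[0,0,0],[0,0,0],[0,0,0.01],[0,0,0.03],[0,0,0.04],[0,0,0.04],[0,0,0],[0,0,0]],"angular":[[0,0,0],[0,0,0],[0,0,0],[0,0,0],[0,0,0],[0,0,0],[0,0,0],[0,0,0],[0,0,0],[0,0,0],[0,0,0],[0,0,0]],"grip":[1,1,0.4,0.4,0.4,0.4,0.4,0.4,0.4,0.4,0.4,0.4]}'
python3 look.py w_end
python3 - <<'E'
from h import *
f=np.load('w_end.npz');W=world('',f['d'],dict(intrinsics=f['K'],R=f['R'],t=f['t']))
z=W[...,2];v,u=np.mgrid[:400,:640]
c=np.array([np.cos(np.radians(171)),np.sin(np.radians(171))]);n=np.array([-c[1],c[0]])
q=W[...,:2]-np.array([.4986,.2141]);s=q@c;t=q@n
m=(f['d']>0)&(z>.03)&(z<.08)&(abs(t)<.035)&(v<260)
print('head end',np.percentile(s[m],[99.5,100]))
for a in np.arange(-.11,.13,.016):
    k=m&(s>a)&(s<a+.016)
    if k.sum(): print(round(a,3),k.sum(),'t',t[k].min().round(4),t[k].max().round(4),'ztop',np.percentile(z[k],95).round(4))
im,d=camera('top');save('top_end.png',im)
for n in('spray_can','solvent_tin','brass_union','lamp','lamp_tail'): print(n,[(np.round(x['xyz'],3).tolist(),round(x['score'],2)) for x in landmark_of(n,'top')][:3])
E
```

```text
clock: 15.05
position: [0.5205, 0.2111, 0.1468]
tcp_rot: [179.9, 0.1, 171.0]
ft_force: [0.5, 0.2, -0.2]
finger_gap: 0.0568
grip_force: 0.0
campos [0.4482919  0.22126913 0.31636723] [0.52006833 0.21096116 0.14568683] [1.79993187e+02 5.34325966e-03 1.70996482e+02]
head end [0.11512599 0.11823939]
-0.094 285 t -0.0221 0.0234 ztop 0.0551
-0.078 403 t -0.0141 0.0155 ztop 0.0564
-0.062 489 t -0.0192 0.0205 ztop 0.0558
-0.046 562 t -0.0192 0.0204 ztop 0.056
-0.03 455 t -0.0135 0.0148 ztop 0.0562
-0.014 488 t -0.0145 0.0145 ztop 0.0562
0.002 518 t -0.0142 0.0155 ztop 0.0562
0.018 531 t -0.0139 0.0152 ztop 0.0563
0.034 727 t -0.0195 0.0206 ztop 0.0562
0.05 621 t -0.0193 0.0204 ztop 0.0563
0.066 724 t -0.0226 0.0236 ztop 0.0597
0.082 1040 t -0.0224 0.0235 ztop 0.061
0.098 1066 t -0.0221 0.0237 ztop 0.061
0.114 125 t -0.0216 0.0235 ztop 0.0607
spray_can [([0.602, 0.198, 0.045], 0.71)]
solvent_tin [([0.719, 0.34, 0.0], 0.95)]
brass_union [([0.723, 0.033, 0.003], 0.68)]
lamp [([0.178, -0.294, 0.019], 0.71), ([0.544, -0.018, 0.021], 0.56)]
lamp_tail [([0.259, -0.385, 0.021], 0.9), ([0.578, 0.102, 0.019], 0.74), ([0.622, 0.196, 0.038], 0.38)]
```

View pics/w_end.png

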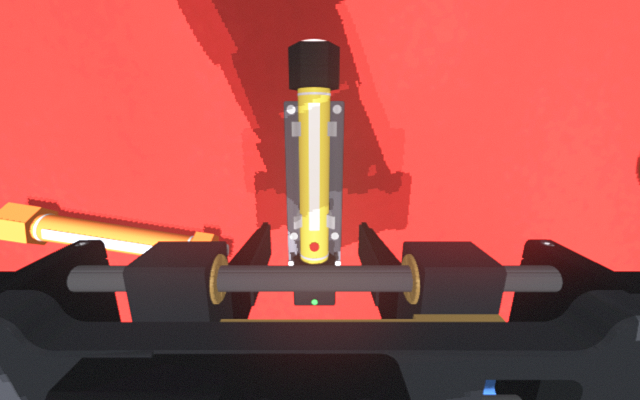

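The picture shows the lamp lying level and straight in both clips (rows 128 and 225), with its tail in the socket (LED at (314,302)). The measured head end at about +118 mm matches the position felt at the stop, and the tin and brass fitting haven't moved.

```bash
python3 -c "
from plant import r
print(r.close_job())"
```

```text
the job is handed in; nothing more can be done
None
```

The yellow lamp is on its dock, snapped level into both clips with its tail pushed to a firm stop in the socket (about 20 N at most), and the job is handed in at about 15 s; the last camera check found the tin and brass fitting unmoved but did not pick out the spray can, which the arm never went near.

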